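# Nip a plate in the vise, then hold a spring clamp open around its edge

## Robot

A 6-joint arm with a two-finger parallel gripper is mounted at the origin on the work surface; the furniture and walls round the work are solid. World frame = base frame: x ahead of the robot, y to its left, z up, the work surface at z = 0. Lengths are in m, angles in rad, forces in N, time in s.
With the tool pointing down it reaches from about 0.35 to 0.775 m from the base axis. Payload 7.3 kg.
Tool frame: the origin (TCP) lies at the very end of the fingers, on their centre line; the grasp point (between the pads) lies 19 mm behind it; z points along the fingers, y is the line along which they close (so a half turn about z gives the same grasp; the last joint's range is limited). The gripper opens to 92 mm and grips with 3 to 60 N. Pads are 19 mm wide; open, the fingers measure 130 mm over their backs; the gripper's body (75 mm by 190 mm) begins 47 mm behind the grasp point.
Start: joints at [0.983, 0.342, 1.524, -0, 1.275, -0.146], TCP at [0.224, 0.475, 0.195] pointing down, gripper open.
Joint ranges: [-2.53, 2.53], [-0.77, 2.02], [0.04, 2.7], [-1, 4.14], [0.28, 2.66], [-3.11, 3.11]. Speed limits (rad/s): [2.57, 2.57, 3.14, 3.14, 3.14, 3.14].

## Interface

Orientations are given as [roll, pitch, yaw] about the fixed x, y, z axes, in that order (R = Rz(yaw) Ry(pitch) Rx(roll)).
In Python, from cell import robot gives the robot as it stands. The module is installed in compiled form; this text tells all that it offers.
- The arm moves only by the tool arm_command, never from a script. Its argument "moves" is a list of rows, each a list of 3 entries, a list of its own where there are three numbers: the shift along the tool's x, y, z in m, then the turn, a rotation vector about the tool's x, y, z in rad, then the finger opening in m, from 0 to 0.0918. In form: [[[dx, dy, dz], [ax, ay, az], claw], ...]. A call has exactly 5 rows; each row is the pose to reach, as a shift and turn from the pose commanded when the call began, along the tool's axes at that moment; what a row does not reach only later rows make up. A row lasts 1/10 s, in which the tool goes at most 50 mm and 8.59 degrees, less where a joint would pass 70% of its speed; a pose out of reach is approached as far as the arm can. A call with a gripper value outside its range is refused whole. The fingers move at their own pace and stop on an object; "squeeze" is the grip in N (left out, the last holds). Time passes only in rows, so rows that repeat a pose let the fingers close, or fill a call up. It gives the time, the measured TCP pose, the force, the opening and the grip force at its end, in the units of the state.
- robot.observe(): the state, without advancing time (a new reading comes with each control period).
- robot.read_camera(name): name is "side" or "top"; returns the picture (480x640x3 uint8, red, green, blue); there is no depth.
- robot.camera_model(name): a dict with "fx", "fy", "cx", "cy" (pixels), "R" (3x3) and "t" (3): a world point X has camera coordinates R X + t. Camera axes: x right, y down, z forward; pixel columns grow to the right and rows downward; lengths in m; the calibration is good to about 2 mm. A picture is of the moment at which its call begins. camera_model takes no time and is no camera call.
- robot.hand_in(): hands the job in; it is judged then, once.
The state is a dict: "time": time; "qpos": joint angles; "qvel": joint speeds; "joint_efforts": joint torques, N m; "tool_pos": TCP position; "tool_rot": TCP orientation; "contact_force": force on the tool from outside, world axes, zero at the start; "torque": the same for the moment, N m; "opening": finger opening in m; "grip_force": force on a finger pad.
Only numpy, scipy, OpenCV 4.12 (cv2) and the standard library are available. Lean on these libraries where they do the work, as an engineer would, in place of code of your own. Each camera call takes 0.05 s, during which the arm holds its last target. There are 200 camera calls.

## Task

The plate stands loose in the bench vise: turn the vise's bar to run the jaw up and nip the plate tight. Then take the spring clamp by its handles, squeeze it wide open and hold it level astride the plate's upright edge on the robot's side, that edge well inside its mouth and neither jaw touching the plate, so that I can slip an angle clip in before it closes. Finish still holding the clamp squeezed open there; do not bump the plate with it, and leave the loose things lying round about where they are.

Things in the scene. Friction and masses are not known exactly. Their poses are not given: they have to be found in the camera images.
- bench_vise: The blue vise, fixed on a 27 mm plywood board; screw end to the robot's right. Origin under the vise (27 mm above the bench), x from bar to jaws, y toward the robot, z up. Front jaw casting: 74 mm wide in y, centred 12 mm to +y, top (with soft jaw) 133 mm above the bench; its outer end is 10 mm behind the plane in which the bar swings, so keep what pushes the bar on the outer side of that plane.
- screw_axis (a point): Point on the axis of the vise's screw, in the plane in which the bar swings, 82 mm above the bench. Its frame turns with the screw; its x is the level screw axis, from bar to jaws, and its -y runs along the bar's long arm. A boss of 25 mm diameter surrounds the axis and stands 11 mm out of the plane. To tighten, push the long arm over the top and away from the robot.
- bar_end (a point): Point on the long arm of the vise's bar, 62 mm from the screw axis. Steel bar, 8.4 mm diameter, its knobbed end (14 mm) 76 mm from the axis; the short arm is 40 mm. At the start the long arm stands about upright, leaning 0.3 to 0.8 rad toward the robot; tightening takes it over the top, away from the robot, and down to about 30 degrees above level on the far side.
- bench_vise_screw (a joint): Screw angle, rad: pi/2 = long arm straight up, 0 = level, pointing away from the robot (end stop); falls as the vise is tightened. Starts at 1.85 to 2.35. Friction 0.3 N m, about 5 N at bar_end. The jaw meets the plate near 0.9 and grips harder the further it turns, to about 240 N at 0.5, where the bar takes up to 10 N; it stays there (turned further, it springs back to 0.5).
- bench_vise_jaw (a joint): Slide of the front jaw, m, driven by the screw at 1.25 mm a radian: 0.0031 to 0.0037 at the start, about 0.0019 when it meets the plate, 0.0014 when tight; falls as the jaw closes.
- plate_edge (a point): Point on the plate's upright edge on the robot's side, mid-thickness, 174 mm above the bench. Bare aluminium plate, 4 mm thick, 130 wide, its top 221 mm above the bench, standing between the vise's aluminium soft jaws; this edge's free part reaches from 133 to 209 mm above the bench and overhangs the jaws by 30 to 50 mm. Axes: y out of this edge toward the robot, x normal to the plate, z up. May lean a little until nipped.
- clamp_grip (a point): Centre between the handles of the shut spring clamp, 12 mm above the bench. Steel, black dipped handles, 114 mm long, 24 high, lying with its hinge pin upright. Frame of its left arm: x from handles to jaws, z up. Over the handles 46 mm wide here (55 at their ends, 19 mm behind), 19 mm when squeezed; pin 45 mm, jaw tips 95 mm ahead. Squeezing turns each arm 0.28 rad, this frame counter-clockwise.
- clamp_mouth (a point): Point half-way between the jaw tips of the fully squeezed clamp, 50 mm ahead of the hinge pin, half-way up; same frame as clamp_grip (while the clamp is shut it lies off the middle line). Fully open the jaws gape 27 mm at the tips, and an edge can go 35 mm in past them.
- clamp_arm (a joint): Opening angle between the clamp's arms, rad: 0 shut, 0.56 fully open (a stop). The spring takes 8 N on each handle to start and 13 N to hold fully open.
- clip_centre (a point): Middle of a loose bare aluminium angle clip, 52 x 31 x 25 mm, on the bench. Leave it.
- deburrer_centre (a point): Middle of a loose deburring tool, 126 mm long, 15 mm thick, on the bench. Leave it.
- holder_centre (a point): Middle of a loose spring sheet holder, a pin-like tool 65 mm long, 12 mm thick, on the bench. Leave it.
- marker_centre (a point): Middle of a loose capped marker pen, 139 mm long, 12 mm thick, on the bench. Leave it.

How it is judged:
By the outcome, as a careful person would: the job done as asked, in the order asked, and still so for the second after the job is handed in, while the arm keeps its last pose, push and grip.
It also fails if it takes over 64 s, if anything falls off the work surface, if the arm or the gripper's body presses on something with over 40 N, if the wrist force passes 120 N, or if a joint passes its speed limit or range.

## Working session

There is one attempt and no reset: what is moved stays moved. The work goes in short steps, Python scripts to look and compute and a tool call to move; the robot and the scene stay as the last step left them, time stands still between calls to the robot, and variables do not carry over. Pictures are saved under pics/ and viewed, at most 10 in all, crops included, and the job is handed in when it is done.

Besides the shell and the picture viewer there is one more tool, called after "Request:" by a JSON object that holds its "fn" and its "kwargs". arm_command: Moves the arm, as the interface text tells. Its arguments: {"type":"object","properties":{"moves":{"type":"array"},"squeeze":{"type":"number"}},"required":["moves"]}

```bash
mkdir -p pics; ls; python3 - <<'E'
from cell import robot
import cv2, json
s=robot.observe(); print({k:s[k] for k in('time','tool_pos','tool_rot','opening','contact_force')})
for n in('side','top'):
    im=robot.read_camera(n); cv2.imwrite(f'pics/{n}0.png',im[:,:,::-1]); m=robot.camera_model(n)
    print(n,m)
E
```

```text
pics
{'time': 0.0, 'tool_pos': array([0.22420248, 0.47423076, 0.19463519]), 'tool_rot': array([-3.14007613e+00, -2.20830760e-04,  2.69982197e+00]), 'opening': 0.09204952978020536, 'contact_force': array([-1.07918838,  0.39761429,  0.35207803])}
side {'fx': 490.9627465067821, 'fy': 490.9627465067821, 'cx': 314.43632428374076, 'cy': 250.7619309506251, 'R': array([[ 0.95853023, -0.28491978,  0.00636477],
       [-0.10969592, -0.38946868, -0.91448398],
       [ 0.26303345,  0.87586236, -0.40457204]]), 't': array([-0.51806556,  0.18281989,  0.81773214])}
top {'fx': 474.6989237134308, 'fy': 474.6989237134308, 'cx': 321.5140393969664, 'cy': 237.68761575946226, 'R': array([[ 0.00746615, -0.99945206, -0.03224649],
       [-0.98288309, -0.00139851, -0.18422508],
       [ 0.18407904,  0.03306998, -0.98235497]]), 't': array([0.07305597, 0.58343835, 0.85394805])}
```

View pics/side0.png

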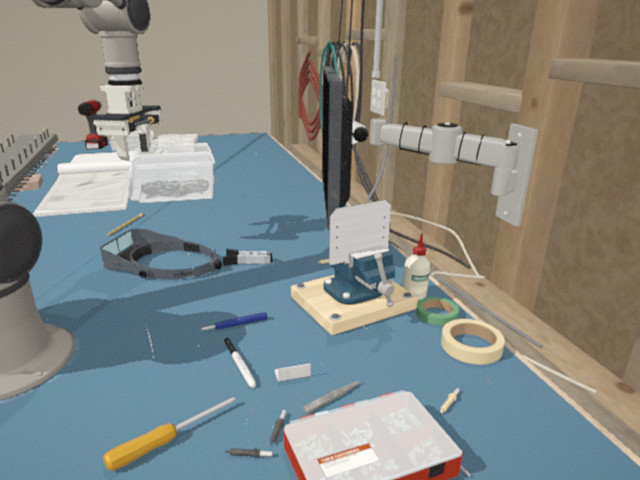

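View pics/top0.png

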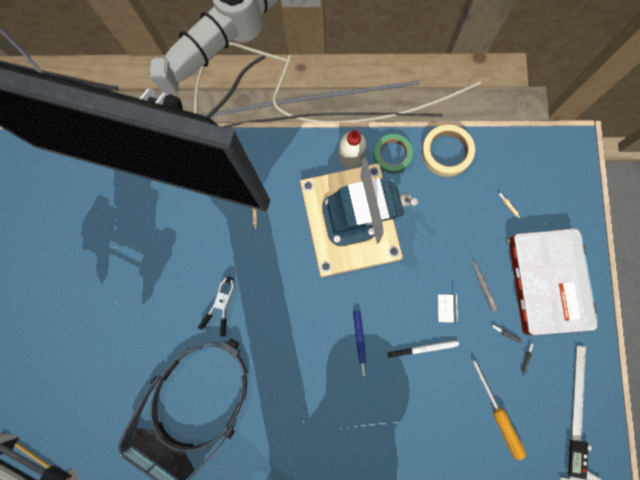

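The side view shows the vise at about (365,280) with its plate at (360,230) and the bar near (388,285). The top view shows the plate at about (372,200), the bar knob near (410,200), and the clamp at (220,305) with its jaws toward image top (+x). I'll zoom in on these.

```bash
cat > h.py <<'E'
import numpy as np, cv2
from cell import robot
from scipy.spatial.transform import Rotation as Ro
M={n:robot.camera_model(n) for n in('side','top')}
def ray(n,u,v):
    m=M[n]; d=m['R'].T@np.array([(u-m['cx'])/m['fx'],(v-m['cy'])/m['fy'],1]); return -m['R'].T@m['t'],d
def onz(n,u,v,z):
    o,d=ray(n,u,v); return o+d*(z-o[2])/d[2]
def tri(ps,pt):
    A=[];b=[]
    for n,p in(('side',ps),('top',pt)):
        o,d=ray(n,*p); d/=np.linalg.norm(d); P=np.eye(3)-np.outer(d,d); A.append(P); b.append(P@o)
    return np.linalg.lstsq(np.vstack(A),np.hstack(b),rcond=None)[0]
def proj(n,X):
    m=M[n]; c=m['R']@np.asarray(X)+m['t']; return np.array([m['fx']*c[0]/c[2]+m['cx'],m['fy']*c[1]/c[2]+m['cy']])
def crop(im,x0,y0,x1,y1,k): return cv2.resize(im[y0:y1,x0:x1],None,fx=k,fy=k,interpolation=cv2.INTER_CUBIC)
def snap(n,f=None):
    im=robot.read_camera(n)[:,:,::-1].copy()
    if f: cv2.imwrite('pics/'+f,im)
    return im
def tomove(pos,R=None):
    s=robot.observe(); T=Ro.from_euler('xyz',s['tool_rot']); d=T.inv().apply(np.asarray(pos)-s['tool_pos'])
    r=(T.inv()*R).as_rotvec() if R is not None else np.zeros(3); return d.round(4),r.round(3)
E
python3 - <<'E'
from h import *
s=cv2.imread('pics/side0.png');t=cv2.imread('pics/top0.png')
a=crop(s,285,190,435,340,4)
b=crop(t,295,125,445,285,3.75)[:600]
c=np.zeros((600,800,3),np.uint8); c[:]=0
cv2.imwrite('pics/c1.png',a)
cl=crop(t,185,265,255,345,5); vi=crop(t,325,150,425,250,4)
c[:400,:350]=cl; c[:400,400:800]=vi
cv2.imwrite('pics/c2.png',c)
E
```

```text
(no output)
```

View pics/c1.png

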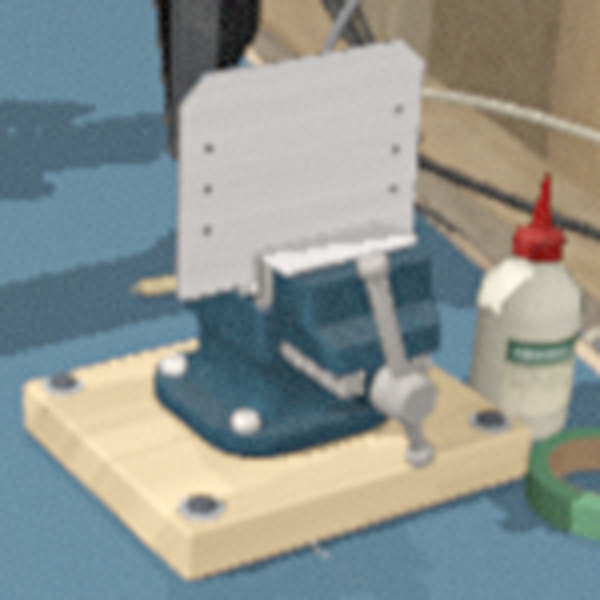

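View pics/c2.png

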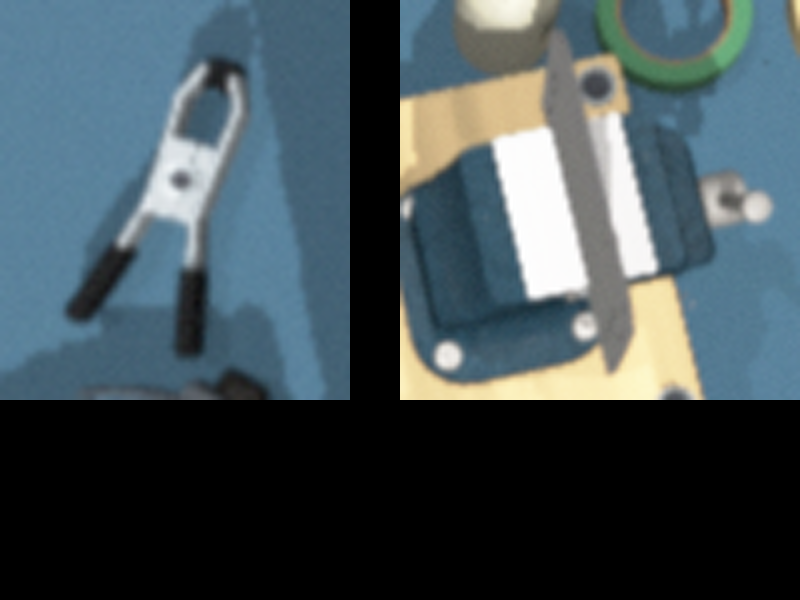

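The side crop shows the knob at image (378.3,255.5), the boss at (385.8,288.8), and the plate's near edge along x≈331 from y 214 to 264. The top crop shows the knob at (414.3,201.8). In it the clamp pin is at (221,301), the jaw tip at (229.4,280), and the handle ends at about (201,328) and (223,335).

```bash
python3 - <<'E'
from h import *
np.set_printoptions(precision=4,suppress=True)
k=tri((378.25,255.5),(414.25,201.75)); b=tri((385.75,288.75),(406.3,200)); print('knob',k,'boss',b)
print('boss z82 side',onz('side',385.75,288.75,.082),'short end', onz('side',389.5,304,.05))
print('pin',onz('top',221,301,.024),'tip',onz('top',229.4,280,.018),'hL',onz('top',201.5,327,.018),'hR',onz('top',223,334,.018))
for z in(.133,.174,.209,.221): print(z)
# plate top view: top edge ends (z .221) near corner & far corner
print('plate top near', onz('top',325+(210)/4,150+368/4,.205), onz('top',325+(222)/4,150+320/4,.221), 'far',onz('top',325+158/4,150+30/4,.205))
# side: near edge at z from ray
p=tri((285+183/4,190+108/4),(325+210/4,150+370/4)); print('near edge top tri',p)
p=tri((285+422/4,190+62/4),(325+158/4,150+30/4)); print('far edge top tri',p)
# clip, markers etc
for nme,u,v in(('clip',446,308),('deburr blue',361,342),('marker',423,348),('holder',509,203),('g',484,285)): print(nme,onz('top',u,v,.008))
for nme,u,v in(('headband top',235,343),('hb',190,350),('monitor corner',268,205),('bottleR',352,138)): print(nme,onz('top',u,v,.05 if 'h' in nme[0] else .1))
print('board',[onz('top',u,v,.027) for u,v in((323,278),(402,260),(301,182),(378,165))])
print('TCP proj', proj('top',robot.observe()['tool_pos']),proj('side',robot.observe()['tool_pos']))
print('monitor bottom tri', tri((334,228),(268,205)))
E
```

```text
knob [ 0.6281 -0.0868  0.1526] boss [ 0.6494 -0.0834  0.0831]
boss z82 side [ 0.6496 -0.0817  0.082 ] short end [ 0.6585 -0.0834  0.05  ]
pin [0.4632 0.2717 0.024 ] tip [0.5048 0.2584 0.018 ] hL [0.4132 0.309  0.018 ] hR [0.4002 0.2663 0.018 ]
0.133
0.174
0.209
0.221
plate top near [ 0.5482 -0.0183  0.205 ] [ 0.5644 -0.0218  0.221 ] far [0.6891 0.001  0.205 ]
near edge top tri [ 0.555  -0.0203  0.2053]
far edge top tri [0.6875 0.0013 0.2092]
clip [ 0.4531 -0.1662  0.008 ]
deburr blue [ 0.387  -0.0006  0.008 ]
marker [ 0.3768 -0.1193  0.008 ]
holder [ 0.6638 -0.3009  0.008 ]
g [ 0.4982 -0.2419  0.008 ]
headband top [0.3845 0.2354 0.05  ]
hb [0.3711 0.3192 0.05  ]
monitor corner [0.6362 0.1737 0.1   ]
bottleR [0.7666 0.0179 0.1   ]
board [array([0.5086, 0.0731, 0.027 ]), array([ 0.5444, -0.0806,  0.027 ]), array([0.703, 0.119, 0.027]), array([ 0.7385, -0.0368,  0.027 ])]
TCP proj [ 53.9985 453.0676] [137.6002 167.9884]
monitor bottom tri [0.6357 0.1727 0.1053]
```

```bash
python3 - <<'E'
from h import *
R=Ro.from_euler('xyz',[np.pi,0,1.796])
print(tomove([.40,.24,.26],R)); 
T=robot.observe()
print(R.inv().apply(np.array([.43,-.12,.24])-np.array([.40,.24,.26])).round(4))
print(R.inv().apply(np.array([.582,-.104,.20])-np.array([.43,-.12,.24])).round(4))
E
```

```text
(array([-0.259 , -0.1367, -0.0651]), array([-0.001,  0.   ,  0.904]))
[-0.3576 -0.0511  0.02  ]
[-0.0183  0.1517  0.04  ]
```

Request:
{"fn": "arm_command", "kwargs": {"moves": [[[-0.259,-0.137,-0.065],[0,0,0.9],0.0],[[-0.259,-0.137,-0.065],[0,0,0.9],0.0],[[-0.259,-0.137,-0.065],[0,0,0.9],0.0],[[-0.259,-0.137,-0.065],[0,0,0.9],0.0],[[-0.259,-0.137,-0.065],[0,0,0.9],0.0]]}}

```text
time: 0.6
tool_pos: [0.3713, 0.2775, 0.2497]
tool_rot: [-3.141, -0.0, 1.944]
contact_force: [1.9, 0.1, -0.7]
opening: 0.0566
grip_force: 0.0
```

Request:
{"fn": "arm_command", "kwargs": {"moves": [[[-0.39,-0.09,0.01],[0,0,0.145],0.0],[[-0.39,-0.09,0.01],[0,0,0.145],0.0],[[-0.39,-0.09,0.01],[0,0,0.145],0.0],[[-0.39,-0.09,0.01],[0,0,0.145],0.0],[[-0.39,-0.09,0.01],[0,0,0.145],0.0]]}}

```text
time: 1.1
tool_pos: [0.4083, 0.0303, 0.2431]
tool_rot: [3.142, -0.0, 1.805]
contact_force: [0.3, 0.1, -0.1]
opening: 0.0167
grip_force: 0.0
```

```bash
python3 - <<'E'
from h import *
R=Ro.from_euler('xyz',[np.pi,0,1.796])
print(robot.observe()['tool_pos'],robot.observe()['tool_rot'])
print(tomove([.43,-.12,.24],R)); 
E
```

```text
[0.40827761 0.0302628  0.24310339] [ 3.14150468e+00 -1.36598375e-04  1.80498178e+00]
(array([-0.1512, -0.0137,  0.0031]), array([ 0.   , -0.   ,  0.009]))
```

Request:
{"fn": "arm_command", "kwargs": {"moves": [[[-0.15,-0.014,0.003],[0,0,0.009],0.0],[[-0.15,-0.014,0.003],[0,0,0.009],0.0],[[-0.15,-0.014,0.003],[0,0,0.009],0.0],[[-0.16,0.03,0.003],[0,0,0.009],0.0],[[-0.165,0.08,0.003],[0,0,0.009],0.0]]}}

```text
time: 1.6
tool_pos: [0.5247, -0.1134, 0.2402]
tool_rot: [-3.141, 0.0, 1.789]
contact_force: [0.2, -1.1, -0.1]
opening: 0.0004
grip_force: 0.0
```

```bash
python3 - <<'E'
from h import *
R=Ro.from_euler('xyz',[np.pi,0,1.796])
print(robot.observe()['tool_pos'],robot.observe()['tool_rot'],robot.observe()['opening'])
print(tomove([.582,-.104,.20],R)); 
E
```

```text
[ 0.52471802 -0.11336314  0.24018645] [-3.14136889e+00  2.83420321e-04  1.78853772e+00] 0.00043590700371326675
(array([-0.0032,  0.058 ,  0.0402]), array([-0.   ,  0.   , -0.007]))
```

Request:
{"fn": "arm_command", "kwargs": {"moves": [[[-0.003,0.05,0.03],[0,0,0],0.0],[[-0.003,0.05,0.06],[0,0,0],0.0],[[-0.003,0.05,0.1],[0,0,0],0.0],[[-0.003,0.05,0.1],[0,0,0],0.0],[[-0.003,0.05,0.1],[0,0,0],0.0]]}}

```text
time: 2.1
tool_pos: [0.5736, -0.1016, 0.1405]
tool_rot: [-3.14, -0.001, 1.796]
contact_force: [0.1, -0.5, 0.9]
opening: 0.0002
grip_force: 0.0
```

```bash
python3 - <<'E'
from h import *
print(robot.observe()['tool_pos'],robot.observe()['tool_rot'],robot.observe()['contact_force'])
s=snap('side');t=snap('top')
c=np.zeros((500,800,3),np.uint8); c[:500,:400]=crop(s,320,170,430,307,3.65)[:500,:400]; c[:400,400:]=crop(t,340,150,440,250,4)
cv2.imwrite('pics/c3.png',c)
E
```

```text
[ 0.57360714 -0.10155284  0.14046154] [-3.14047434e+00 -7.61688773e-04  1.79572232e+00] [ 0.06473947 -0.48988924  0.93271367]
```

View pics/c3.png

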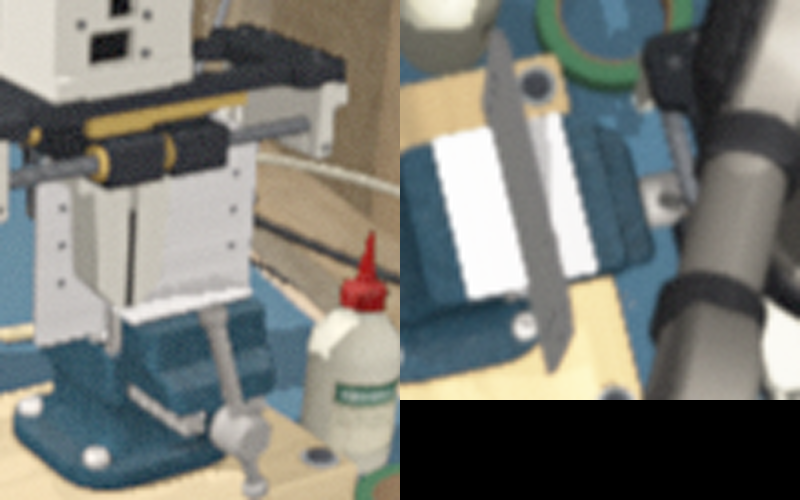

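The closed fingers stand on the robot side of the bar, just outside the jaw casting, and the knob is clear at about (215,312) in the left crop. I'll sweep the bar over the top.

Request:
{"fn": "arm_command", "kwargs": {"moves": [[[-0.005,0.01,0],[0,0,0],0.0],[[-0.005,0.022,0],[0,0,0],0.0],[[-0.005,0.034,0],[0,0,0],0.0],[[-0.005,0.045,0],[0,0,0],0.0],[[-0.005,0.055,0],[0,0,0],0.0]], "squeeze": 20}}

```text
time: 2.7
tool_pos: [0.6301, -0.0945, 0.1433]
tool_rot: [3.137, 0.002, 1.796]
contact_force: [-0.2, -1.0, -0.0]
opening: 0.0004
grip_force: 0.0
```

Request:
{"fn": "arm_command", "kwargs": {"moves": [[[0,0.008,0],[0,0,0],0.0],[[0,0.015,0.0],[0,0,0],0.0],[[0,0.022,0.001],[0,0,0],0.0],[[0,0.03,0.004],[0,0,0],0.0],[[0,0.038,0.009],[0,0,0],0.0]]}}

```text
time: 3.2
tool_pos: [0.6663, -0.0856, 0.1313]
tool_rot: [3.141, 0.0, 1.796]
contact_force: [0.1, -0.2, -0.4]
opening: 0.0003
grip_force: 0.0
```

```bash
python3 - <<'E'
from h import *
s=robot.observe();print(s['time'],s['tool_pos'],s['tool_rot'],s['contact_force'])
d=s['tool_pos']-[.649,-.082,.082]; print('u',d@[.975,.223,0],'xv',d@[-.223,.975,0],d[2])
E
```

```text
3.2 [ 0.66632565 -0.0856412   0.13132454] [3.14090579e+00 2.40146908e-04 1.79568353e+00] [ 0.09673845 -0.20460712 -0.44383395]
u 0.016080520985774338 xv -0.007413794373492206 0.04932454204822463
```

The force reads near zero, so I'll check where the bar is.

```bash
python3 - <<'E'
from h import *
s=snap('side')
cv2.imwrite('pics/c4.png',crop(s,320,190,430,310,5))
E
```

```text
(no output)
```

View pics/c4.png

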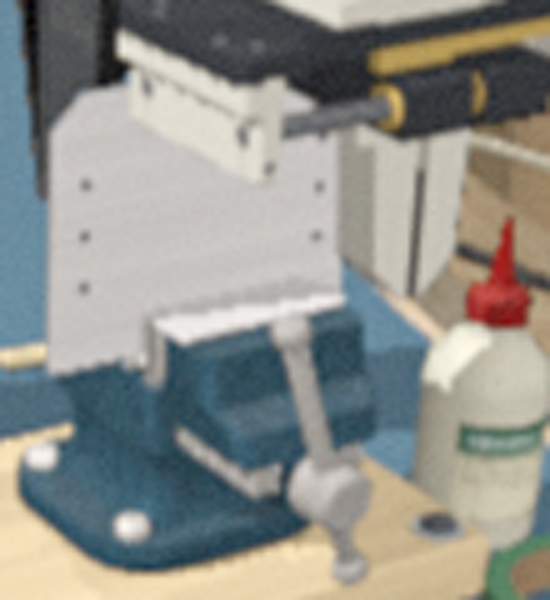

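```bash
python3 - <<'E'
from h import *
np.set_printoptions(precision=4,suppress=True)
for X in([.5736,-.1016,.1405],[.6663,-.0856,.1313]): print(proj('side',X),proj('top',X))
# knob pixel on plane candidates
for y in(-.06,-.07,-.08,-.09,-.1,-.11,-.12,-.13):
    r=[]
    for p in((378.25,255.5),(385.75,288.75)):
        o,d=ray('side',*p); r.append(o+d*(y-o[1])/d[1])
    print(y,r, proj('top',r[0]),proj('top',r[1]))
s=snap('side');t=snap('top'); cv2.imwrite('pics/t5.png',t)
for n,u,v in(('tip',403,250),): 
    o,d=ray('side',u,v); print('z.131',onz('side',u,v,.131))
E
```

```text
[351.1876 269.2501] [422.6744 234.1571]
[397.2162 263.8159] [411.0553 184.0102]
-0.06 [array([ 0.6407, -0.06  ,  0.1394]), array([ 0.6602, -0.06  ,  0.0692])] [397.4844 196.7324] [392.6635 196.7253]
-0.07 [array([ 0.6361, -0.07  ,  0.1443]), array([ 0.6553, -0.07  ,  0.0751])] [403.6648 198.5308] [398.3806 198.3806]
-0.08 [array([ 0.6314, -0.08  ,  0.1492]), array([ 0.6504, -0.08  ,  0.081 ])] [409.936  200.3556] [404.1877 200.0619]
-0.09 [array([ 0.6268, -0.09  ,  0.1542]), array([ 0.6455, -0.09  ,  0.0869])] [416.3001 202.2074] [410.0871 201.77  ]
-0.1 [array([ 0.6222, -0.1   ,  0.1591]), array([ 0.6406, -0.1   ,  0.0928])] [422.7593 204.0869] [416.081  203.5054]
-0.11 [array([ 0.6175, -0.11  ,  0.1641]), array([ 0.6357, -0.11  ,  0.0987])] [429.3155 205.9946] [422.1716 205.2688]
-0.12 [array([ 0.6129, -0.12  ,  0.169 ]), array([ 0.6308, -0.12  ,  0.1046])] [435.9711 207.9313] [428.3614 207.061 ]
-0.13 [array([ 0.6083, -0.13  ,  0.1739]), array([ 0.6259, -0.13  ,  0.1105])] [442.7283 209.8975] [434.6528 208.8825]
z.131 [ 0.7033 -0.0326  0.131 ]
```

The fingertips seem to sit about 15 px (30 mm) higher in the image than the reported TCP projects to. I'll check this by differencing against the first picture.

```bash
python3 - <<'E'
from h import *
a=cv2.imread('pics/side0.png').astype(int); s=snap('side'); 
d=np.abs(s.astype(int)-a).max(2)>25
d=cv2.morphologyEx(d.astype(np.uint8),cv2.MORPH_OPEN,np.ones((2,2)))
for c in range(376,420,2):
    r=np.where(d[150:330,c])[0]; print(c,r.max()+150 if len(r) else None, end='; ')
print(); print('\n'.join(''.join('#' if x else '.' for x in row) for row in d[225:310:2,360:425]))
E
```

```text
376 208; 378 219; 380 219; 382 218; 384 218; 386 217; 388 236; 390 249; 392 252; 394 260; 396 276; 398 276; 400 276; 402 276; 404 274; 406 259; 408 258; 410 243; 412 231; 414 224; 416 216; 418 216; 
..............##............##......########.#########...........
............................##...##.#################............
............................##.##...#################............
............................###############.#########............
............................##.##############.######.............
............................##.....########..#######.............
...................................#################.............
...................................#########.#######.............
..............................###...########.#######.............
..............................##############.######..............
...............................##.########.#######...............
..............................###...############.................
..............................#####...########...................
...............................############
[... 1236 characters left out ...]
........................................
.................................................................
.................................................................
.................................................................
.................................................................
.................................................................
.................................................................
.................................................................
.................................................................
.................................................................
.................................................................
```

```bash
python3 - <<'E'
from h import *
a=cv2.imread('pics/side0.png').astype(int); s=snap('side'); s0=s
d=np.abs(s.astype(int)-a).max(2)>25
print('\n'.join(f'{r:4d} '+''.join('#' if x else '.' for x in d[r,85:180]) for r in range(100,185,2)))
for z in(.131,.151,.171,.191): print(proj('side',[.6663,-.0856,z]))
print(-M['side']['R'].T@M['side']['t'])
R=Ro.from_euler('xyz',[np.pi,0,2.70]).as_matrix(); p=np.array([.2242,.4742,.1946])
for sy in(-.05,.05): print('finger',proj('side',p+R@[0,sy,0]))
E
```

```text
100 ......####....###########################...###................................................
 102 ###############.#########################...#####..............................................
 104 ################.########################....#####.#...........................................
 106 ################.#########################...###.........###################...................
 108 ###############.##########################...............###################...................
 110 ##############.############################...........####################..#..................
 112 ###########.################################..#################....#######.....................
 114 ############.......#..##############################################.###.......................
 116 .#########################################################################.....................
 118 #.########################################################################.....................
 120 ##.#####.############.###################.#################################...........
[... 2761 characters left out ...]
............................................................................
 178 ...............................................................................................
 180 ...............................................................................................
 182 ...............................................................................................
 184 ...............................................................................................
[397.20351956 263.96974889]
[398.05797158 253.61568175]
[398.92871355 243.06421641]
[399.81621581 232.3096535 ]
[ 0.30154519 -0.7926253   0.50131479]
finger [127.55080625 173.22765222]
finger [146.91104091 163.23353932]
```

The actual fingertips are about 35 mm above the reported TCP, both open and closed, which explains why the sweep missed the bar. I'll go back over, come down lower, and re-check by touch and picture.

Request:
{"fn": "arm_command", "kwargs": {"moves": [[[0,0,-0.04],[0,0,0],0.0],[[0,-0.047,-0.04],[0,0,0],0.0],[[0,-0.1,-0.04],[0,0,0],0.0],[[0,-0.1,-0.01],[0,0,0],0.0],[[0,-0.1,0.02],[0,0,0],0.0]]}}

```text
time: 3.95
tool_pos: [0.5674, -0.1088, 0.1127]
tool_rot: [3.138, 0.002, 1.794]
contact_force: [0.6, 0.2, 0.2]
opening: 0.0001
grip_force: 0.0
```

Request:
{"fn": "arm_command", "kwargs": {"moves": [[[0,0,0.003],[0,0,0],0.0],[[0,0.01,0.003],[0,0,0],0.0],[[0,0.02,0.003],[0,0,0],0.0],[[0,0.03,0.003],[0,0,0],0.0],[[0,0.04,0.003],[0,0,0],0.0]]}}

```text
time: 4.45
tool_pos: [0.6089, -0.0988, 0.1092]
tool_rot: [3.14, 0.001, 1.796]
contact_force: [-0.0, -0.0, 0.3]
opening: 0.0004
grip_force: 0.0
```

```bash
python3 - <<'E'
from h import *
s=robot.observe();print(s['time'],s['tool_pos'],s['tool_rot'],s['contact_force'])
d=s['tool_pos']-[.649,-.082,.082]; print('u',d@[.975,.223,0],'xv',d@[-.223,.975,0],d[2])
a=cv2.imread('pics/side0.png').astype(int); s1=snap('side','s6.png')
m=np.abs(s1.astype(int)-a).max(2)>25
print('\n'.join(f'{r:4d} '+''.join('#' if x else '.' for x in m[r,340:420]) for r in range(220,300,2)))
print(proj('side',s['tool_pos']),proj('side',s['tool_pos']+[0,0,.035]))
E
```

```text
4.45 [ 0.60894891 -0.09882828  0.10916714] [3.13972770e+00 8.62603345e-04 1.79624421e+00] [-0.02363376 -0.00687082  0.34853384]
u -0.04280252419121657 xv -0.007476180202866066 0.02716714175360828
 220 #############################################################..######.####...###
 222 ########################################################################....####
 224 #####################################################################......#####
 226 ##############################################################.................#
 228 ...........##################################################...................
 230 ............######################################..#########...................
 232 ......#############################################....#.###....................
 234 ...##############################################...............................
 236 ...###########...####...##################.#....................................
 238 ...##.............#######..#####.####...........................................
 240 ..................#######.........##...
[... 1891 characters left out ...]
..........##..............................
 286 ................................................................................
 288 ................................................................................
 290 ................................................................................
 292 ................................................................................
 294 ................................................................................
 296 ................................................................................
 298 ................................................................................
[369.19185592 282.45017134] [370.25390676 264.12467286]
```

Request:
{"fn": "arm_command", "kwargs": {"moves": [[[0,0.008,0],[0,0,0],0.0],[[0,0.016,0],[0,0,0],0.0],[[0,0.024,0],[0,0,0],0.0],[[0,0.032,0],[0,0,0],0.0],[[0,0.04,0.001],[0,0,0],0.0]]}}

```text
time: 5.0
tool_pos: [0.6463, -0.0907, 0.1086]
tool_rot: [-3.142, 0.001, 1.796]
contact_force: [-3.7, -2.2, 4.7]
opening: 0.0006
grip_force: 2.6
```

```bash
python3 - <<'E'
from h import *
s=robot.observe();print(s['time'],s['tool_pos'],s['contact_force'])
d=s['tool_pos']-[.649,-.082,.082]; print('u',d@[.975,.223,0],'xv',d@[-.223,.975,0],d[2])
s1=snap('side','s7.png')
cv2.imwrite('pics/c7.png',crop(s1,340,200,430,310,5))
E
```

```text
5.0 [ 0.64633421 -0.09070637  0.10856129] [-3.65565614 -2.18664836  4.70370833]
u -0.004540663336781738 xv -0.007894244833461525 0.026561286741725795
```

View pics/c7.png

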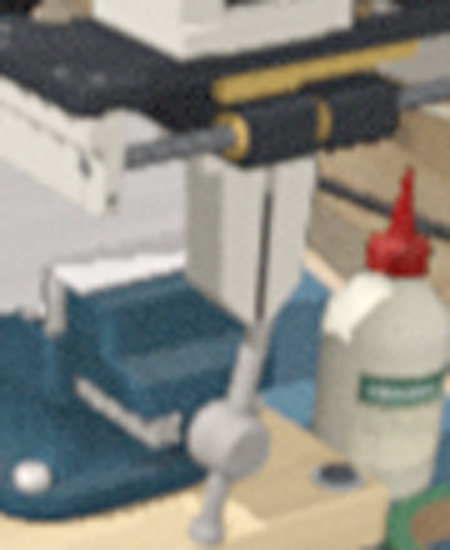

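The bar is past the top, about 70° from level, with the finger bottom on it at (258,325). I'll keep on along the arc, then down.

Request:
{"fn": "arm_command", "kwargs": {"moves": [[[0,0.006,0.002],[0,0,0],0.0],[[0,0.011,0.004],[0,0,0],0.0],[[0,0.016,0.007],[0,0,0],0.0],[[0,0.021,0.011],[0,0,0],0.0],[[0,0.025,0.015],[0,0,0],0.0]]}}

```text
time: 5.55
tool_pos: [0.6706, -0.0844, 0.0916]
tool_rot: [-3.141, -0.0, 1.796]
contact_force: [-2.4, -0.9, 5.4]
opening: 0.0004
grip_force: 2.5
```

Request:
{"fn": "arm_command", "kwargs": {"moves": [[[0,0.002,0.003],[0,0,0],0.0],[[0,0.004,0.006],[0,0,0],0.0],[[0,0.005,0.009],[0,0,0],0.0],[[0,0.005,0.009],[0,0,0],0.0],[[0,0.005,0.009],[0,0,0],0.0]]}}

```text
time: 6.05
tool_pos: [0.6762, -0.0833, 0.0834]
tool_rot: [3.14, 0.0, 1.796]
contact_force: [-0.5, -0.1, 2.4]
opening: 0.0002
grip_force: 1.2
```

```bash
cat > ss.py <<'E'
from h import *
s=robot.observe();print(s['time'],s['tool_pos'],s['contact_force'],s['torque'])
d=s['tool_pos']-[.649,-.082,.082]; print('u',d@[.975,.223,0],'xv',d@[-.223,.975,0],d[2])
E
python3 ss.py; python3 - <<'E'
from h import *
s1=snap('side','s8.png')
g=crop(s1,375,255,415,310,1)
h=cv2.cvtColor(s1,cv2.COLOR_BGR2HSV)
# grey bar pixels: low saturation
m=(h[...,1]<50)&(h[...,2]>90)
print('\n'.join(f'{r:4d} '+''.join('#' if x else '.' for x in m[r,360:430]) for r in range(250,312,1)))
E
```

```text
6.05 [ 0.6762493  -0.08328221  0.08335712] [-0.46752726 -0.14730964  2.43838266] [-0.06463044  0.10019467  0.00658675]
u 0.02628213285215249 xv -0.007326748401781177 0.0013571192098661838
 250 #############################.#########################...............
 251 ############################..#########################...............
 252 ########################......#########################...............
 253 ######################........#########################...............
 254 ##################............#########################...............
 255 ############..................###########################.............
 256 #########.....................####################################....
 257 #####.........................#####################################...
 258 #.............................#####################################...
 259 .............................#######################################..
 260 .............................########################################.
 261 .............................#########################################

[... 3099 characters left out ...]
................
 303 ..........#######.....................................................
 304 ..........#######.....................................................
 305 ............####......................................................
 306 .............###......................................................
 307 ......................................................................
 308 ........................................................#.........###.
 309 ......................................................##.........##...
 310 ...................................................###............##..
 311 ................................................###................##.
```

```bash
python3 - <<'E'
from h import *
A=np.array([.649,-.082,.082]); u=np.array([.975,.223,0]); z=np.array([0,0,1])
print(proj('side',A), proj('side',A-np.array([-.223,.975,0])*.011))
for t in(1.87,1.2,1.0,.8,.7,.6,.5,.4): print(t,proj('side',A-.037*(np.cos(t)*u+np.sin(t)*z)),proj('side',A+.076*(np.cos(t)*u+np.sin(t)*z)))
E
```

```text
[385.51829887 288.87210942] [389.26417801 291.44679537]
1.87 [389.04829305 304.49618532] [377.76288996 254.54596294]
1.2 [378.33534561 307.33647991] [400.682676   249.89083428]
1.0 [375.48485367 306.62275114] [406.38362287 251.95827943]
0.8 [373.00634392 305.19351367] [411.13805577 255.45203951]
0.7 [371.93988609 304.22393476] [413.10839676 257.67859877]
0.6 [371.00453723 303.09513376] [414.78637662 260.19032502]
0.5 [370.21079915 301.81739803] [416.16024132 262.95874698]
0.4 [369.56784717 300.40272649] [417.22140758 265.95386152]
```

Request:
{"fn": "arm_command", "kwargs": {"moves": [[[0,0.001,0.002],[0,0,0],0.0],[[0,0.002,0.004],[0,0,0],0.0],[[0,0.003,0.006],[0,0,0],0.0],[[0,0.004,0.008],[0,0,0],0.0],[[0,0.004,0.008],[0,0,0],0.0]]}}

```text
time: 6.6
tool_pos: [0.6811, -0.0822, 0.0774]
tool_rot: [3.137, 0.001, 1.796]
contact_force: [-0.7, 1.8, 12.1]
opening: 0.0004
grip_force: 4.9
```

```bash
cat >> ss.py <<'E'
s1=snap('side')
h=cv2.cvtColor(s1,cv2.COLOR_BGR2HSV)
m=(h[...,1]<50)&(h[...,2]>90)
print('\n'.join(f'{r:4d} '+''.join('#' if x else '.' for x in m[r,360:425]) for r in range(262,310,2)))
E
python3 ss.py
```

```text
6.6 [ 0.68112423 -0.08217494  0.07737403] [-0.71870092  1.83180363 12.12917255] [0.27729869 0.07819039 0.01678391]
u 0.031282115719112984 xv -0.007334267297042572 -0.0046259697328050325
 262 ...............................##################################
 264 ...............................##################################
 266 ................................#################################
 268 .................................################################
 270 ...................................##############################
 272 .....................................############################
 274 ..................................###############################
 276 .................................########..#########....#........
 278 #............................##########....#########.############
 280 ####.................################......######################
 282 #######.......##...#################......#######################
 284 ...##############################.....##..#######################
 286 .....###########.#################.......########################
 288 ........########.#################...........####################
 290 .................#################..............#################
 292 .................################.................###############
 294 ...............################...........###..######.###########
 296 .............########......................##########....########
 298 .........#########.............................###........#######
 300 .......#########..........................................###....
 302 ##.......######..................................................
 304 ...........###...................................................
 306 .................................................................
 308 .................................................................
```

Request:
{"fn": "arm_command", "kwargs": {"moves": [[[0,0.001,0.002],[0,0,0],0.0],[[0,0.002,0.004],[0,0,0],0.0],[[0,0.003,0.006],[0,0,0],0.0],[[0,0.003,0.006],[0,0,0],0.0],[[0,0.003,0.006],[0,0,0],0.0]]}}

```text
time: 7.15
tool_pos: [0.6849, -0.0814, 0.0723]
tool_rot: [3.134, 0.002, 1.796]
contact_force: [0.2, 2.2, 15.2]
opening: 0.0002
grip_force: 6.2
```

```bash
python3 ss.py
```

```text
7.15 [ 0.68488805 -0.08135533  0.07227412] [ 0.16007833  2.1500964  15.17643539] [ 0.40189159 -0.13132913 -0.04806066]
u 0.03513461094857128 xv -0.007374480761799834 -0.009725878932587681
 262 .................................################################
 264 .................................################################
 266 .................................################################
 268 .................................################################
 270 ..................................###############################
 272 .....................................############################
 274 ......................................###########################
 276 ...................................##################...#...#....
 278 #...........................#############..#########.############
 280 ####.................##################....######################
 282 #######.......##...##################.....#######################
 284 ..###############################.....##..#######################
 286 .....###########.################........########################
 288 ........########.#################...........####################
 290 .................#################..............#################
 292 ...............##################................################
 294 .............##################...........###..##.###.###########
 296 ........############.......................##########....########
 298 ......###########..............................###........#######
 300 ......########............................................###....
 302 #........#####...................................................
 304 .................................................................
 306 .................................................................
 308 .................................................................
```

The bar is now below 30° and should spring back to 0.5 on release. I'll lift off straight up and then head back toward the robot.

Request:
{"fn": "arm_command", "kwargs": {"moves": [[[-0.003,0,-0.04],[0,0,0],0.03],[[-0.003,0,-0.09],[0,0,0],0.06],[[-0.003,-0.02,-0.13],[0,0,0],0.062],[[-0.003,-0.07,-0.15],[0,0,0],0.062],[[-0.003,-0.12,-0.15],[0,0,0],0.062]]}}

```text
time: 7.7
tool_pos: [0.57, -0.111, 0.2212]
tool_rot: [3.136, 0.003, 1.797]
contact_force: [0.3, -0.6, 0.4]
opening: 0.0359
grip_force: 0.0
```

Request:
{"fn": "arm_command", "kwargs": {"moves": [[[0,-0.05,0],[0,0,0],0.062],[[0,-0.1,0],[0,0,0],0.062],[[0,-0.13,0],[0,0,0],0.062],[[0.03,-0.13,0],[0,0,0],0.062],[[0.07,-0.13,0],[0,0,0],0.062]]}}

```text
time: 8.2
tool_pos: [0.4265, -0.0721, 0.2187]
tool_rot: [3.141, -0.0, 1.791]
contact_force: [1.7, 0.6, -0.2]
opening: 0.0619
grip_force: 0.0
```

```bash
python3 ss.py|head -2;  python3 - <<'E'
from h import *
s1=snap('side','s9.png'); t=snap('top','t9.png')
h=cv2.cvtColor(s1,cv2.COLOR_BGR2HSV)
m=(h[...,1]<50)&(h[...,2]>90)
print('\n'.join(f'{r:4d} '+''.join('#' if x else '.' for x in m[r,360:425]) for r in range(250,310,2)))
az=-.29; g=np.array([.4632,.2717])-.039*np.array([np.cos(az),np.sin(az)]); print(g)
# tool y along +-(−sin az, cos az): yaw s.t. (sin yaw,-cos yaw)
yaw=np.pi+az
for y in(yaw,yaw-np.pi): print(y,tomove([g[0],g[1],.15],Ro.from_euler('xyz',[np.pi,0,y])))
print(robot.observe()['qpos'])
E
```

```text
8.2 [ 0.42646434 -0.07207634  0.21873834] [ 1.66964343  0.56205814 -0.24514189] [ 0.00664203  0.0347798  -0.04237387]
u -0.2147592921870987 xv 0.05930102489712758 0.1367383359041629
 250 #############################........##......#...................
 252 ##########################.............###....##.................
 254 #################........................###.....#...............
 256 #########...................................##....###############
 258 ..............................................###################
 260 .............................................####################
 262 ............................................#####################
 264 ............................................#####################
 266 ............................................#####################
 268 ............................................#####################
 270 ...........................................######################
 272 ........................................#########################
 274 ......................................#######################
[... 819 characters left out ...]
...................###........#######
 300 .......#######............................................###....
 302 #.........####...................................................
 304 .................................................................
 306 .................................................................
 308 .................................................................
[0.42582849 0.28285214]
2.851592653589793 (array([0.344 , 0.0788, 0.0692]), array([ 0.   , -0.   , -1.053]))
-0.29000000000000004 (array([0.344 , 0.0788, 0.0692]), array([-0.000e+00, -1.000e-03,  2.088e+00]))
[-3.40875799e-01  1.50505709e-01  1.71547410e+00  5.47777194e-04
  1.27566949e+00 -5.68702782e-01]
```

The bar rests near 0.5 after release. Next I'll move over the clamp.

Request:
{"fn": "arm_command", "kwargs": {"moves": [[[0.34,0.077,0.03],[0,0,-1.05],0.062],[[0.34,0.077,0.03],[0,0,-1.05],0.062],[[0.34,0.077,0.03],[0,0,-1.05],0.062],[[0.34,0.077,0.03],[0,0,-1.05],0.062],[[0.34,0.077,0.03],[0,0,-1.05],0.062]]}}

```text
time: 8.85
tool_pos: [0.4271, 0.179, 0.1972]
tool_rot: [3.141, 0.0, 2.551]
contact_force: [1.4, 0.1, 1.1]
opening: 0.062
grip_force: 0.0
```

```bash
python3 - <<'E'
from h import *
s=robot.observe(); print(s['tool_pos'],s['tool_rot'],tomove([.4258,.2829,.12],Ro.from_euler('xyz',[np.pi,0,2.8516])))
E
```

```text
[0.42705414 0.17904877 0.19719636] [3.14139537e+00 4.33425693e-04 2.55142095e+00] (array([0.0589, 0.0856, 0.0772]), array([ 0. ,  0. , -0.3]))
```

Request:
{"fn": "arm_command", "kwargs": {"moves": [[[0.055,0.08,0.02],[0,0,-0.3],0.062],[[0.055,0.08,0.04],[0,0,-0.3],0.062],[[0.055,0.08,0.075],[0,0,-0.3],0.062],[[0.055,0.08,0.075],[0,0,-0.3],0.062],[[0.055,0.08,0.075],[0,0,-0.3],0.062]]}}

```text
time: 9.35
tool_pos: [0.4261, 0.2739, 0.1225]
tool_rot: [-3.14, -0.001, 2.845]
contact_force: [0.5, 0.2, 1.4]
opening: 0.0618
grip_force: 0.0
```

```bash
python3 - <<'E'
from h import *
s=robot.observe(); print(s['time'],s['tool_pos'],s['tool_rot'],tomove([.4258,.2829,.12],Ro.from_euler('xyz',[np.pi,0,2.8516])))
s1=snap('side','s10.png'); t=snap('top','t10.png')
c=np.zeros((560,800,3),np.uint8)
x=crop(s1,170,180,290,290,3.35); c[:x.shape[0],:400]=x[:,:400]
y=crop(t,160,235,260,360,4); c[:y.shape[0],400:]=y
cv2.imwrite('pics/c10.png',c)
print('proj TCP',proj('side',s['tool_pos']),proj('top',s['tool_pos']),proj('side',s['tool_pos']+[0,0,.036]))
E
```

```text
9.35 [0.42613719 0.27394568 0.12249856] [-3.14019869e+00 -1.21727278e-03  2.84522577e+00] (array([0.0029, 0.0085, 0.0025]), array([-0.001, -0.001, -0.006]))
proj TCP [232.53333572 214.54154262] [205.01890616 319.57482802] [231.55617006 199.44548814]
```

View pics/c10.png

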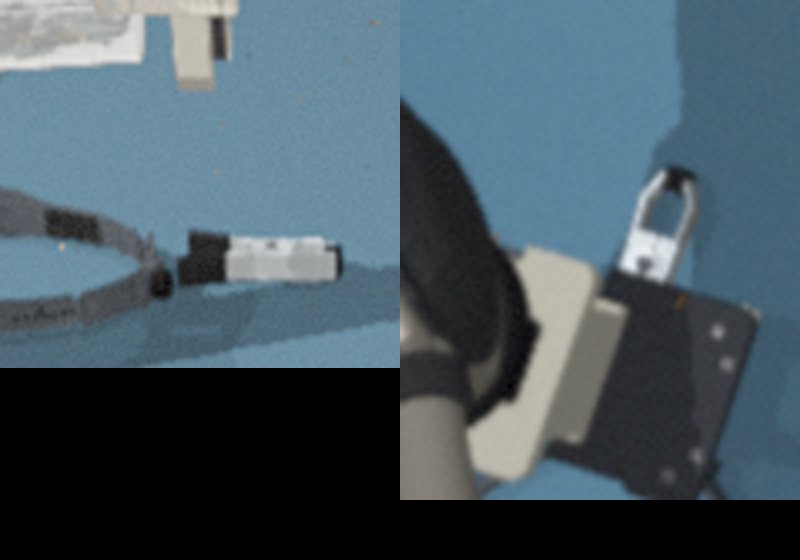

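The side view shows the fingertips at (228,206) and (236,197), which confirms the z offset of about 33 mm. The headband's ear, near (218,261), is low and just clears the handle end at (224,261).

```bash
python3 - <<'E'
from h import *
np.set_printoptions(precision=4,suppress=True)
for z in(.01,.025): print('ear',onz('side',218,261,z),onz('top',235,343,z),'ear right end',onz('side',221.5,264,z))
print('handle near end R',onz('side',224,261,.012), 'handle far end top-left',onz('side',226.5,250,.018))
s=robot.observe(); R=Ro.from_euler('xyz',s['tool_rot']).as_matrix(); p=s['tool_pos']+[0,0,.034]
for sy in(-.0405,.0405): print('finger c',p+R@[0,sy,0],'px',proj('side',p+R@[0,sy,0]))
t=cv2.imread('pics/top0.png'); h=cv2.cvtColor(t,cv2.COLOR_BGR2HSV)
m=(h[265:338,192:242,2]<60).astype(np.uint8)
n,l,st,ce=cv2.connectedComponentsWithStats(m)
for i in range(1,n):
    if st[i,4]>15:
        c=ce[i]+[192,265]; print(st[i],c,onz('top',*c,.02), cv2.fitLine(np.argwhere(l==i)[:,::-1].astype(np.float32),2,0,.01,.01).ravel())
E
```

```text
ear [0.3853 0.2755 0.01  ] [0.3831 0.2439 0.01  ] ear right end [0.3913 0.2567 0.01  ]
ear [0.3828 0.2429 0.025 ] [0.3836 0.2407 0.025 ] ear right end [0.3886 0.2247 0.025 ]
handle near end R [0.3985 0.2673 0.012 ] handle far end top-left [0.411  0.3162 0.018 ]
finger c [0.4155 0.2353 0.1582] px [229.1016 205.2506]
finger c [0.4393 0.3127 0.1584] px [234.9281 194.0741]
[34 12  7  6 20] [228.55 279.2 ] [0.5062 0.2597 0.02  ] [ 0.704  -0.7102 36.55   14.2   ]
[ 7 50 12 14 74] [204.5541 321.2703] [0.4242 0.303  0.02  ] [ 0.5691 -0.8222 12.5541 56.2703]
[28 54  6 17 80] [223.0125 327.5875] [0.4124 0.2663 0.02  ] [ 0.0733 -0.9973 31.0125 62.5875]
```

Request:
{"fn": "arm_command", "kwargs": {"moves": [[[0.002,0.007,0.03],[0,0,0],0.062],[[0.002,0.007,0.07],[0,0,0],0.062],[[0.002,0.007,0.11],[0,0,0],0.062],[[0.002,0.007,0.13],[0,0,0],0.062],[[0.002,0.007,0.14],[0,0,0],0.062]]}}

```text
time: 9.95
tool_pos: [0.4268, 0.281, -0.0175]
tool_rot: [3.141, 0.0, 2.844]
contact_force: [-0.1, 0.2, -0.5]
opening: 0.0618
grip_force: 0.0
```

```bash
python3 - <<'E'
from h import *
s=robot.observe(); print(s['time'],s['tool_pos'],s['tool_rot'],s['contact_force'])
a=cv2.imread('pics/s9.png').astype(int); s1=snap('side','s11.png')
m=np.abs(s1.astype(int)-a).max(2)>30
print('\n'.join(f'{r:4d} '+''.join('#' if x else '.' for x in m[r,205:285]) for r in range(225,290,2)))
R=Ro.from_euler('xyz',s['tool_rot']).as_matrix()
for dz in(.03,.036):
  for sy in(-.031,-.05): print(dz,sy,proj('side',s['tool_pos']+[0,0,dz]+R@[0,sy,0]))
E
```

```text
9.95 [ 0.42676529  0.28104239 -0.01746555] [3.14144106e+00 1.90779043e-04 2.84393944e+00] [-0.13220785  0.2336841  -0.4678976 ]
 225 .....#####################################......................................
 227 ....######################################......................................
 229 ...#######################################......................................
 231 ...#######################################......................................
 233 ...#######################################......................................
 235 ...#######################################......................................
 237 ....#####################################.......................................
 239 ....####################################........................................
 241 ....####################################...................................#####
 243 ....####################################............................############
 245 ......#################################.........................#####......#####
 247 ....................#
[... 1325 characters left out ...]
..#.####################
 279 ................................................################################
 281 ........................................#.######################################
 283 .....................................###########################################
 285 .........................#.#.#..#..#.#########################.#####............
 287 ..............###....##.##...##..##.############.####...........................
 289 .....##..#..##...####..#.###...#................................................
0.03 -0.031 [233.12059102 262.6329554 ]
0.03 -0.05 [231.79283965 266.1705    ]
0.036 -0.031 [232.96393037 260.29579627]
0.036 -0.05 [231.63088488 263.80482682]
```

Request:
{"fn": "arm_command", "kwargs": {"moves": [[[-0.001,0.001,0.004],[0,0,0],0.062],[[-0.001,0.001,0.008],[0,0,0],0.062],[[-0.001,0.001,0.011],[0,0,0],0.062],[[-0.001,0.001,0.013],[0,0,0],0.062],[[-0.001,0.001,0.013],[0,0,0],0.062]]}}

```text
time: 10.5
tool_pos: [0.4272, 0.2826, -0.0302]
tool_rot: [3.141, 0.0, 2.846]
contact_force: [0.4, 0.1, -0.1]
opening: 0.0618
grip_force: 0.0
```

Request:
{"fn": "arm_command", "kwargs": {"moves": [[[0,0,0],[0,0,0],0.0],[[0,0,0],[0,0,0],0.0],[[0,0,0],[0,0,0],0.0],[[0,0,0],[0,0,0],0.0],[[0,0,0],[0,0,0],0.0]], "squeeze": 35}}

```text
time: 11.0
tool_pos: [0.4273, 0.2826, -0.0302]
tool_rot: [3.141, 0.0, 2.846]
contact_force: [-0.7, 0.2, 1.8]
opening: 0.0266
grip_force: 10.8
```

Request:
{"fn": "arm_command", "kwargs": {"moves": [[[0,0,0],[0,0,0],0.0],[[0,0,0],[0,0,0],0.0],[[0,0,0],[0,0,0],0.0],[[0,0,0],[0,0,0],0.0],[[0,0,0],[0,0,0],0.0]]}}

```text
time: 11.5
tool_pos: [0.4274, 0.2826, -0.0302]
tool_rot: [3.141, 0.0, 2.846]
contact_force: [-0.2, 0.1, 2.8]
opening: 0.0179
grip_force: 34.8
```

The clamp is squeezed to 17.9 mm at 35 N, so it is fully open. I'll lift it and measure the plate from the pictures taken after nipping.

Request:
{"fn": "arm_command", "kwargs": {"moves": [[[0,0,-0.01],[0,0,0],0.0],[[0,0,-0.03],[0,0,0],0.0],[[0,0,-0.06],[0,0,0],0.0],[[0,0,-0.1],[0,0,0],0.0],[[0,0,-0.14],[0,0,0],0.0]]}}

```text
time: 12.0
tool_pos: [0.4264, 0.2821, 0.111]
tool_rot: [-3.14, -0.001, 2.846]
contact_force: [0.8, 0.6, -2.0]
opening: 0.0177
grip_force: 34.8
```

```bash
python3 - <<'E'
from h import *
np.set_printoptions(precision=4,suppress=True)
s=robot.observe(); print(s['time'],s['tool_pos'],s['contact_force'],s['opening'],s['grip_force'])
a=snap('side','s12.png'); t=snap('top','t12.png')
h=cv2.cvtColor(a,cv2.COLOR_BGR2HSV)
for r in range(200,275,5): print(r,' '.join(f'{x:3d}' for x in h[r,320:342,1]))
g=cv2.cvtColor(t,cv2.COLOR_BGR2HSV)
for r in range(160,250,6): print(r,' '.join(f'{v:3d}/{s_:3d}' for s_,v in g[r,358:392,1:3][::1])[:260])
E
```

```text
12.0 [0.4264 0.2821 0.111 ] [ 0.7526  0.6455 -1.9821] 0.017731922517710132 34.83096957206726
200  80  94  84  77  19  34  69   6  33  19  12  14  14  15  15  23  12   9   3  12   6  23
205  91  83  86  84  86  52  28  17   9  13  23  12   9  15  18  13   6   9  13  18  19  24
210  81  88  88  90  77  30   8  24  13  19  18  25  26   9   2   7   9   8   8   9   9   8
215  82  89  80  88  85  93  49  14  15  15   5   8   7   9   8   9   9   9   9   6   6   8
220  82  87  83  88  89  78  12   7   4  13   7  10   6   8   9   9   8   8   9   8   9   9
225  88  89  84  82  86  86  82  52   3  10   9   7  10   8   9   9   7   6  11   8   8   9
230  87  84  85  87  85  83  84  87  69  10   9   8   8   8  10   6   9  10   8   8   8   8
235  80  90  82  88  86  87  88  89  66  11   9   8   8   8   6   8   9   8   9   8  10   8
240  86  87  89  86  94  90  82  94  64   3   9   8   8   5   9   9   9   6   6   5  10   9
245  86  91  88  88  92  85  94  88  53   6   8   9   8   8   9  10   6   9  10   8   8   8
250  87  90  86  88  85  90  93  86  61   5   9  10   8   8   8   9   8   8  10   8   8
[... 3647 characters left out ...]
7/  7 241/  6 238/  8 230/  7 186/ 10 137/  9 121/  6 115/  4 118/ 11 123/  8 123/  4 125/  8 127/  8 169/ 51 238/ 72 250/ 65 251/ 66 250/ 67 247/ 73 247/ 72 247/ 72 246/
238 115/ 93 115/ 93 116/ 95 112/ 96 110/ 95 111/ 96 112/ 96 118/ 97 117/ 96 110/ 97 104/ 91 101/ 71 110/ 14 149/ 53 198/ 80 231/ 82 226/ 80 166/ 51 127/ 12 126/  8 124/  8 137/ 22 190/ 66 242/ 72 250/ 65 252/ 62 252/ 62 252/ 63 252/ 63 250/ 67 248/ 71 247/ 71 245/
244 241/ 79 242/ 76 244/ 74 246/ 75 248/ 71 249/ 68 250/ 65 250/ 65 250/ 64 250/ 66 249/ 67 250/ 63 250/ 66 250/ 67 249/ 69 250/ 70 250/ 65 249/ 70 245/ 69 243/ 69 248/ 68 252/ 58 253/ 55 253/ 54 253/ 51 253/ 51 253/ 49 253/ 46 253/ 50 253/ 53 251/ 60 249/ 68 246/
```

```bash
python3 - <<'E'
from h import *
np.set_printoptions(precision=4,suppress=True)
P=onz('top',372.5,190,.221)[:2];Q=onz('top',382,232,.221)[:2]; e=(P-Q)/np.linalg.norm(P-Q); xv=np.array([-e[1],e[0]])
print('az',np.arctan2(e[1],e[0]),P,Q)
mid=Q+.002*xv
# side: point on mid line at z=.174 projecting to col 328.3
from scipy.optimize import brentq
f=lambda k:proj('side',[*(mid-.002*xv+k*e),.174])[0]-328.3
k=brentq(f,-.1,.1); E=mid+k*e; print('edge@.174',E,proj('side',[*E,.174]))
print('top corner z.209',onz('top',378.5,241,.209), proj('top',[*E,.209]))
# clamp in current images: jaw tips
d=cv2.imread('pics/s12.png'); 
s=robot.observe(); az=-.298; a=np.array([np.cos(az),np.sin(az)])
tip=s['tool_pos'][:2]+a*.089; print('TCP',s['tool_pos'],'pred tips',tip,proj('top',[*tip,.153]),proj('side',[*tip,.153]))
c=np.zeros((400,800,3),np.uint8); t=cv2.imread('pics/t12.png')
x=proj('top',[*tip,.153]).astype(int);y=proj('side',[*tip,.153]).astype(int)
print(x,y)
c[:400,:400]=crop(t,x[0]-40,x[1]-30,x[0]+40,x[1]+50,5); c[:400,400:]=crop(d,y[0]-60,y[1]-40,y[0]+20,y[1]+40,5)
cv2.imwrite('pics/c12.png',c)
E
```

```text
az 0.20231887586213773 [ 0.6291 -0.0102] [ 0.5612 -0.0241]
edge@.174 [ 0.5572 -0.0229] [327.7444 234.7408]
top corner z.209 [ 0.5491 -0.0195  0.209 ] [380.5582 235.961 ]
TCP [0.43   0.2839 0.1152] pred tips [0.5151 0.2577] [212.3162 266.266 ] [271.9071 200.6636]
[212 266] [271 200]
```

View pics/c12.png

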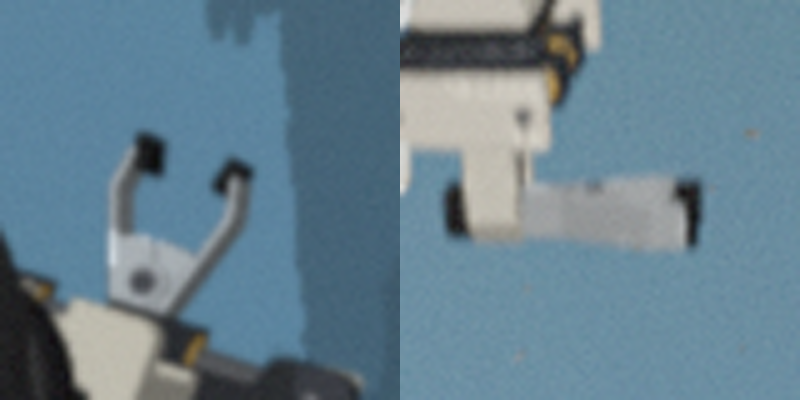

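The top view shows the jaws wide open, with tips at about (202,266) and (219,271) and the pin at (200,292). The side view shows the clamp level.

```bash
python3 - <<'E'
from h import *
np.set_printoptions(precision=4,suppress=True)
s=robot.observe(); T=s['tool_pos']; print(s['time'],T,s['tool_rot'])
pin=onz('top',200.4,292.4,.169)[:2]; a=onz('top',202,266.4,.167)[:2]; b=onz('top',218.6,271,.167)[:2]; m=(a+b)/2
az=np.arctan2(*(m-pin)[::-1]); print('pin',pin,'m',m,'az',az,'len',np.linalg.norm(m-pin),'gap c-c',np.linalg.norm(a-b), 'perp az', np.arctan2(*(a-b)[::-1])-np.pi/2)
yaw=s['tool_rot'][2]
off=Ro.from_euler('z',-(yaw-np.pi)).apply(np.array([*(m-T[:2]),0])); print('mouth in tool-az frame (fwd,left)',off, 'az rel',az-(yaw-np.pi))
E=np.array([.5572,-.0229]); 
for pa in(.21,):
    ya=np.pi+pa-.0   # tool yaw: clamp axis along az pa
    rel=Ro.from_euler('z',pa).apply(off)[:2]; u=np.array([np.cos(pa),np.sin(pa)])
    for depth in(-.035,.022): print(depth,'TCP',E+u*depth-rel, 'fwd .089 assumption',E+u*depth-u*.089)
E
```

```text
12.1 [0.43   0.2839 0.1152] [3.1349 0.0075 2.8459]
pin [0.4697 0.2711] m [0.5093 0.2572] az -0.3375959321837667 len 0.04197631475135335 gap c-c 0.02932695283929904 perp az -0.26263979013385774
mouth in tool-az frame (fwd,left) [ 0.0836 -0.0024  0.    ] az rel -0.04191930117732867
-0.035 TCP [ 0.4407 -0.0453] fwd .089 assumption [ 0.4359 -0.0487]
0.022 TCP [ 0.4965 -0.0334] fwd .089 assumption [ 0.4917 -0.0369]
```

Request:
{"fn": "arm_command", "kwargs": {"moves": [[[-0.006,-0.025,-0.006],[0,0,-0.05],0.0],[[-0.012,-0.055,-0.012],[0,0,-0.1],0.0],[[-0.019,-0.09,-0.017],[0,0,-0.15],0.0],[[-0.026,-0.125,-0.017],[0,0,-0.2],0.0],[[-0.034,-0.16,-0.017],[0,0,-0.25],0.0]]}}

```text
time: 12.6
tool_pos: [0.4119, 0.1183, 0.1261]
tool_rot: [-3.141, -0.001, 3.098]
contact_force: [0.1, 0.4, -1.8]
opening: 0.0176
grip_force: 34.8
```

```bash
python3 - <<'E'
from h import *
s=robot.observe(); print(s['time'],s['tool_pos'],s['tool_rot'],s['opening'],s['qpos'])
print(tomove([.41,-.051,.132],Ro.from_euler('xyz',[np.pi,0,np.pi+.21])))
E
```

```text
12.6 [0.4119013  0.11826299 0.12614077] [-3.14134963e+00 -1.43193316e-03  3.09843709e+00] 0.017586085845588757 [ 1.00386864e-01  2.45571648e-01  1.87601800e+00 -4.18419408e-05
  1.02145497e+00 -1.42723220e+00]
(array([-0.0054, -0.1692, -0.0058]), array([-0.   , -0.001, -0.253]))
```

Request:
{"fn": "arm_command", "kwargs": {"moves": [[[-0.001,-0.035,-0.003],[0,0,-0.05],0.0],[[-0.002,-0.07,-0.006],[0,0,-0.1],0.0],[[-0.003,-0.105,-0.006],[0,0,-0.15],0.0],[[-0.004,-0.135,-0.006],[0,0,-0.2],0.0],[[-0.005,-0.16,-0.006],[0,0,-0.25],0.0]]}}

```text
time: 13.1
tool_pos: [0.4097, -0.0419, 0.1321]
tool_rot: [3.141, -0.001, -2.936]
contact_force: [0.5, 0.3, -1.2]
opening: 0.0179
grip_force: 34.8
```

Request:
{"fn": "arm_command", "kwargs": {"moves": [[[0,0,0],[0,0,0],0.0],[[0,0,0],[0,0,0],0.0],[[0,0,0],[0,0,0],0.0],[[0,0,0],[0,0,0],0.0],[[0,0,0],[0,0,0],0.0]]}}

```text
time: 13.6
tool_pos: [0.4107, -0.0397, 0.1326]
tool_rot: [3.141, -0.0, -2.936]
contact_force: [-0.3, -0.1, -1.8]
opening: 0.0175
grip_force: 34.8
```

```bash
python3 - <<'E'
from h import *
np.set_printoptions(precision=4,suppress=True)
s=robot.observe(); T=s['tool_pos']; print(s['time'],T,s['tool_rot'],s['opening'])
a=snap('side','s13.png'); t=snap('top','t13.png')
u=np.array([np.cos(.21),np.sin(.21)])
tip=T[:2]+u*.089; zc=T[2]+.0422
p=proj('top',[*tip,zc]);q=proj('side',[*tip,zc]); print('pred tip',tip,p,q,'edge px',proj('side',[.5572,-.0229,.174]),proj('top',[.5572,-.0229,.209]))
c=np.zeros((480,800,3),np.uint8); x=(int(p[0])-50,int(p[1])-50); y=(int(q[0])-40,int(q[1])-50); print(x,y)
c[:480,:400]=crop(t,x[0],x[1],x[0]+100,x[1]+120,4); c[:480,400:]=crop(a,y[0],y[1],y[0]+100,y[1]+120,4)
cv2.imwrite('pics/c13.png',c)
E
```

```text
13.6 [ 0.4107 -0.0397  0.1326] [ 3.1413 -0.0001 -2.9362] 0.017534347009167343
pred tip [ 0.4977 -0.0212] [378.1732 275.7971] [295.0973 237.3926] edge px [327.7293 234.7471] [380.5719 235.9828]
(328, 225) (255, 187)
```

View pics/c13.png

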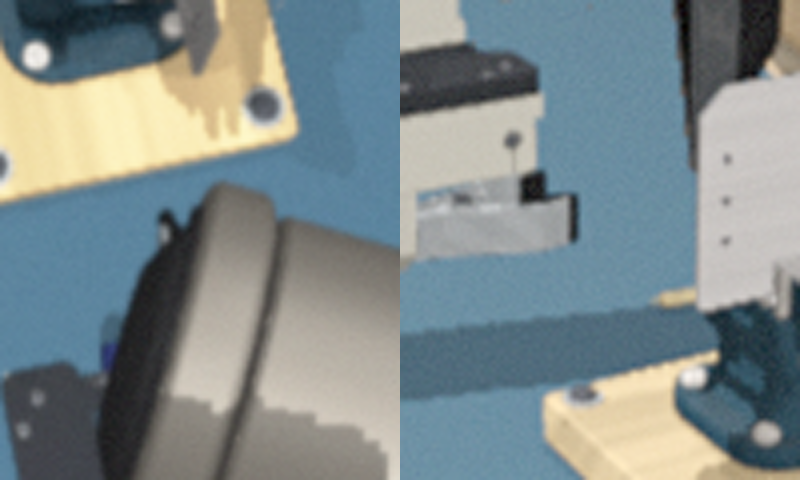

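The predicted and observed jaw tips agree to under 1 px: the side midpoint is at (295.1,237.8), and the left jaw is at (369,281) in the top view. The plate edge lies 58 mm ahead of the tips and 13.5 mm to the right, so I'll shift across and move up closer.

Request:
{"fn": "arm_command", "kwargs": {"moves": [[[0,-0.005,0],[0,0,0],0.0],[[-0.005,-0.01,0],[0,0,0],0.0],[[-0.015,-0.0135,0],[0,0,0],0.0],[[-0.025,-0.0135,0],[0,0,0],0.0],[[-0.035,-0.0135,0],[0,0,0],0.0]]}}

```text
time: 14.2
tool_pos: [0.4489, -0.0466, 0.1326]
tool_rot: [3.141, 0.0, -2.938]
contact_force: [-0.7, -0.3, -0.6]
opening: 0.018
grip_force: 34.8
```

Request:
{"fn": "arm_command", "kwargs": {"moves": [[[0,0,0],[0,0,0],0.0],[[0,0,0],[0,0,0],0.0],[[0,0,0],[0,0,0],0.0],[[0,0,0],[0,0,0],0.0],[[0,0,0],[0,0,0],0.0]]}}

```text
time: 14.7
tool_pos: [0.4476, -0.0466, 0.1328]
tool_rot: [3.142, 0.0, -2.937]
contact_force: [0.3, -0.3, -1.3]
opening: 0.018
grip_force: 34.8
```

```bash
python3 - <<'E'
from h import *
np.set_printoptions(precision=4,suppress=True)
s=robot.observe(); T=s['tool_pos']; print(s['time'],T,s['tool_rot'],s['opening'])
a=snap('side','s14.png'); t=snap('top','t14.png')
az=s['tool_rot'][2]+np.pi; u=np.array([np.cos(az),np.sin(az)]); l=np.array([-u[1],u[0]])
E=np.array([.5572,-.0229]); print('edge fwd,left',(E-T[:2])@u,(E-T[:2])@l)
tip=T[:2]+u*.089; zc=T[2]+.0422
for k,sg in(('L',1),('R',-1)): print(k,'tip end px side',proj('side',[*(tip+sg*.0145*l),zc]),'top',proj('top',[*(tip+sg*.0145*l),zc]))
print('edge z.133/.209 top',proj('top',[*E,.133]),proj('top',[*E,.209]))
h=cv2.cvtColor(a,cv2.COLOR_BGR2HSV)
q=proj('side',[*tip,zc]).astype(int); v=h[q[1]-16:q[1]+18:2,q[0]-18:q[0]+22,2]
print(q); print('\n'.join(f'{q[1]-16+2*i} '+''.join('#' if x<60 else '+' if x>165 else '.' for x in r) for i,r in enumerate(v)))
v=cv2.cvtColor(t,cv2.COLOR_BGR2HSV)[225:285:2,350:400,2]
print('\n'.join(f'{225+2*i} '+''.join('#' if x<60 else '+' if x>165 else '.' for x in r) for i,r in enumerate(v)))
E
```

```text
14.7 [ 0.4476 -0.0466  0.1328] [ 3.1415  0.0001 -2.9375] 0.0179646815668982
edge fwd,left 0.11215814196692667 0.0009753076607209411
L tip end px side [312.6757 233.9607] top [373.7206 255.0734]
R tip end px side [320.5472 239.5094] top [391.0189 251.5761]
edge z.133/.209 top [376.638  244.1922] [380.5719 235.9828]
[316 236]
220 ++++++++....++++................++++++++
222 ++++++++....++++................++++++++
224 ++++++++++++++++................++++++++
226 ++++++++++++++++...........+....++++++..
228 +++++++++++++++.................++++++++
230 ++++++++........................++++++++
232 ......+..#####..................++++++++
234 .....++..#####..................++++++++
236 +++...+..##...........#.........++++++.+
238 ++++++++......+++.....#.........++++++++
240 +..++++++++..+........#.........++++++++
242 ...++++++++++......+............++++++++
244 .+.....++++++++.................++++++++
246 +++++++++++++++.................++++++.+
248 +.++...++++++...................++++++++
250 ................................++++++++
252 ...............................+++++++++
225 .....
[... 940 characters left out ...]
++++++++.###########....++++++++++++++..
261 ++++++++++++++++++.###########....++++++++++++++..
263 +++++++++++++++++.###########....+++++++++++++++..
265 ++++++++++++++++..##########.....++++++++++++++...
267 +++++++++++++++..###########....+++++++++++++++...
269 +++++++.........###########....++++++++++++++++...
271 ...............########.##.....+++++++++++++++....
273 ...............###########....++++++++++++++++....
275 ..............###########....++++++++++++++++.....
277 ..............##########.....++++++++++++++++.....
279 .............########.##....++++++++++++++++......
281 .............##########.....++++++++++++++++.....+
283 ............###########....++++++++++++++++.....++
```

Request:
{"fn": "arm_command", "kwargs": {"moves": [[[-0.006,0.001,0],[0,0,0],0.0],[[-0.012,0.001,0],[0,0,0],0.0],[[-0.018,0.001,0],[0,0,0],0.0],[[-0.024,0.001,0],[0,0,0],0.0],[[-0.03,0.001,0],[0,0,0],0.0]]}}

```text
time: 15.3
tool_pos: [0.4776, -0.0394, 0.1326]
tool_rot: [3.142, 0.0, -2.937]
contact_force: [-0.4, 0.4, -2.0]
opening: 0.0175
grip_force: 34.8
```

Request:
{"fn": "arm_command", "kwargs": {"moves": [[[-0.005,0,0],[0,0,0],0.0],[[-0.01,0,0],[0,0,0],0.0],[[-0.015,0,0],[0,0,0],0.0],[[-0.015,0,0],[0,0,0],0.0],[[-0.015,0,0],[0,0,0],0.0]]}}

```text
time: 15.8
tool_pos: [0.4916, -0.0365, 0.1326]
tool_rot: [3.141, -0.0, -2.937]
contact_force: [-0.9, 0.4, -1.2]
opening: 0.0178
grip_force: 34.8
```

```bash
python3 - <<'E'
from h import *
np.set_printoptions(precision=4,suppress=True)
s=robot.observe(); T=s['tool_pos']; print(s['time'],T,s['tool_rot'],s['opening'],s['contact_force'])
a=snap('side','s15.png'); t=snap('top','t15.png'); b=cv2.imread('pics/s14.png')
az=s['tool_rot'][2]+np.pi; u=np.array([np.cos(az),np.sin(az)]); l=np.array([-u[1],u[0]])
E=np.array([.5572,-.0229]); print('edge fwd,left',(E-T[:2])@u,(E-T[:2])@l)
tip=T[:2]+u*.089; zc=T[2]+.0422
for k,sg in(('L',1),('R',-1)): print(k,'tip px side',proj('side',[*(tip+sg*.0145*l),zc]))
h=cv2.cvtColor(a,cv2.COLOR_BGR2HSV)[...,2]
print('\n'.join(f'{r} '+''.join('#' if x<60 else '+' if x>165 else '.' for x in h[r,310:365]) for r in range(216,262,2)))
# plate moved? compare far part / left edge below clamp
d=np.abs(a.astype(int)-b).max(2)>25
print('plate right edge diff',d[205:255,383:392].sum(), 'near edge low', d[252:266,322:335].sum(),'bar',d[270:306,366:410].sum())
sat=cv2.cvtColor(a,cv2.COLOR_BGR2HSV)[...,1]; print(sat[256,322:336],sat[260,322:336])
E
```

```text
15.8 [ 0.4916 -0.0365  0.1326] [ 3.1414 -0.0002 -2.9372] 0.017826886800496242 [-0.8543  0.3808 -1.2158]
edge fwd,left 0.0670194652132832 -3.929043513330141e-05
L tip px side [334.2661 229.6053]
R tip px side [342.5332 234.9062]
216 +++++++++++++++++++++.....+++++++++++++++++++++++++++++
218 ++++++++++++++++++++++...++++++++++++++++++++++++++++++
220 +++++++++++++++++++++++++++++++++++++++++++++++++++++++
222 +++++++++++++++++++++++++++++++++++++++++++++++++++++++
224 +++++++++++++++++++++++++++++++++++++++++++++++++++++++
226 +++++++++++++++++...++++++..+++++++++++++++++++++++++++
228 +++++++++......++...+++++++++++++++++++++++++++++++++++
230 ...............+....++++++.......++++++++++++++++++++++
232 +.........+++++++...++++++........+++++++++++++++++++++
234 ++++.....++++++++++++++...........+++++++++++++++++++++
236 +++++++.......+++++++++++........++++++++++++++++++++++
238 .+++++++.+.....++++++++++........++++++++++++++++++++++
240 ...+.++++++....+.++.+++++........++++++++++++++++++++++
242 ........++++.+++..++.++++..++++++++++++++++++++++++++++
244 ...++.+.+++.........+++++++++++++++++++++++++++++++++++
246 ...................+++++++.++++++++++++++++++++++++++++
248 ....................+++++++++++++++++++++++++++++++++++
250 ....................+++++++++++++++++++++++++++++++++++
252 ....................+++++++++++++++++++++++++++++++++++
254 ...................++++++++++++++++++++..++++++++++++++
256 ....................++++++++++++++++++...+..+++++++..+.
258 ...................+++++++++++++++++++...+.............
260 ..........+++++++++++++++++++++++++++++.....#..........
plate right edge diff 0 near edge low 0 bar 132
[89 82 88 87 93 89 63  5 12  9  6  8  9  7] [53 58 61 62 67 63 60 18  6  9  9  9  8  9]
```

The right jaw tip is at (343,235), in front of the plate, and the edge at col 328.5 is well inside the mouth. The plate hasn't moved and there is no contact force. I'll check that the bar is still in place, then hand in.

```bash
python3 - <<'E'
from h import *
f=lambda n:(lambda h:(h[...,1]<50)&(h[...,2]>90))(cv2.cvtColor(cv2.imread('pics/'+n),cv2.COLOR_BGR2HSV))[294:304,364:382]
x,y=[np.argwhere(f(n)).mean(0) for n in('s12.png','s15.png')]; print(x,y)
if np.abs(x-y).max()<1: print(robot.hand_in())
E
```

```text
[3.56790123 8.58024691] [3.7752809  8.59550562]
the job is handed in; nothing more can be done
None
```

The vise is tightened on the plate, and I handed in at about 16 s with the clamp squeezed fully open, held level astride the plate's near edge. The edge is about 22 mm inside the mouth, with no contact force and no visible movement of the plate.

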